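# Sticker a spreader plate

## Task

Stack the loose aluminium plate above the fixed one with an air gap: first lay the two black spacer sticks on the jig's fixed lower plate, one near each side, both running in the slide direction between ledge and end stop, with the raised crosswise lip of each up and at the end-stop end (one stick lies the wrong way round and must be turned end for end). Only then push the loose plate off the ledge onto the sticks until both lips stop it, so that it rests level on both sticks, clear of the ledge and squarely above the lower plate. Leave the purple carton and the white jar standing where they are.

Things in the scene. Friction and masses are not known exactly. Their poses are not given: they have to be found in the camera images.
- jig: Low stacking jig fixed to the bench, 290 x 130 mm. Origin: on the bench top (z=0) under the middle of the ledge's drop edge; x is the slide direction from ledge to end stop, z up. Flat grey ledge without rails: x -140 to 0, y -65 to 65, top z 34.5 mm. Beyond it the bay (floor z 6 mm, open at both sides) with the lower plate, up to the end stop.
- lower_top (a point): Centre of the top of the fixed lower aluminium plate in the jig's bay (jig x 70, y 0, z 21 mm); it is 99 mm along the slide direction, 100 wide, 15 thick. Axes as the jig's. Each stick lies on it 18 to 46 mm off the centre line (32 is good), one on either side.
- stop (a point): Top middle of the inner face of the jig's end stop, a wall 112 mm wide (jig x 136, y 0, z 37 mm). A stick may lie anywhere between the drop edge (jig x 0) and this face.
- plate: Loose aluminium plate, starts flat on the ledge: 101 mm along its x (roughly the slide direction), 98 along y, 14 thick, about 0.34 kg. Too wide to grasp: push its rear (-x) edge; sliding takes 1 to 4 N and may carry the sticks a few mm to the end stop. Origin: centre of its underside, which on the sticks is at jig z 33 mm, 1.5 mm below the ledge top.
- stick_a: Loose black plastic spacer stick, T-shaped from above: 120 long, 14 wide, 12 high, with an upstanding lip across one end (the last 8 mm, 26 mm wide, 20 mm high from the underside). 60 g. Origin: centre of its underside. x runs along the stick toward the lip end, z up. Either stick may go on either side.
- stick_b: Loose black plastic spacer stick, T-shaped from above: 120 long, 14 wide, 12 high, with an upstanding lip across one end (the last 8 mm, 26 mm wide, 20 mm high from the underside). 60 g. Origin: centre of its underside. x runs along the stick toward the lip end, z up. Starts with its lip pointing about the other way from stick_a's.
- stick_a_lip (a point): Point on stick_a: centre of the inner face of its lip where it meets the stick's top, 52 mm from the stick's middle, 12 mm above its underside.
- stick_b_lip (a point): Point on stick_b: centre of the inner face of its lip where it meets the stick's top, 52 mm from the stick's middle, 12 mm above its underside.
- boards (a point): Foot of the front edge (nearest the robot) of a fixed stack of green circuit boards in the middle of the bench, between the sticks and the jig. The stack reaches 100 mm to either side, 220 mm to the back (then an oscilloscope, 0.35 m high) and up to 0.165 m high: carry a stick over it (tool at 0.25 m or more near it) or round its front.
- carton: Bystander: small purple card box, 34 x 85 mm, 52 high, standing loose in front of the stack of boards. Origin: centre of its underside.
- jar: Bystander: small white screw-lid jar, 48 mm across, 50 high, standing loose on the bench. Origin: centre of its underside.

How it is judged (in metres and radians):
On the way, in this order (a step that is already met when the one before it is completed fails the run):
1. both sticks lie released on the lower plate, one each side, along the slide direction, lips at the end stop, the plate's middle still 30 mm or more short of the drop edge (((x of stick_a in the frame of jig between 0.052 and 0.084 m and y of stick_a in the frame of jig between 0.018 and 0.046 m and z of stick_a in the frame of jig between 0.0185 and 0.0245 m and x of each of stick_a_lip, stick_b_lip in the frame of jig above 0.095 m and angle between the x axis of each of stick_a, stick_b and the x axis of jig, either way round below 0.15 rad and angle between each of stick_a, stick_b's own z axis and vertical below 0.06 rad and x of stick_b in the frame of jig between 0.052 and 0.084 m and y of stick_b in the frame of jig between -0.046 and -0.018 m and z of stick_b in the frame of jig between 0.0185 and 0.0245 m) or (x of stick_a in the frame of jig between 0.052 and 0.084 m and y of stick_a in the frame of jig between -0.046 and -0.018 m and z of stick_a in the frame of jig between 0.0185 and 0.0245 m and x of each of stick_a_lip, stick_b_lip in the frame of jig above 0.095 m and angle between the x axis of each of stick_a, stick_b and the x axis of jig, either way round below 0.15 rad and angle between each of stick_a, stick_b's own z axis and vertical below 0.06 rad and x of stick_b in the frame of jig between 0.052 and 0.084 m and y of stick_b in the frame of jig between 0.018 and 0.046 m and z of stick_b in the frame of jig between 0.0185 and 0.0245 m)) and x of plate in the frame of jig below -0.03 m and contact force between the fingers and stick_a below 0.2 N and contact force between the fingers and stick_b below 0.2 N), for 0.2 s.
2. the plate's middle is pushed 40 mm or more past the drop edge, the sticks still in place (((x of stick_a in the frame of jig between 0.052 and 0.084 m and y of stick_a in the frame of jig between 0.018 and 0.046 m and z of stick_a in the frame of jig between 0.0185 and 0.0245 m and x of each of stick_a_lip, stick_b_lip in the frame of jig above 0.095 m and angle between the x axis of each of stick_a, stick_b and the x axis of jig, either way round below 0.15 rad and angle between each of stick_a, stick_b's own z axis and vertical below 0.06 rad and x of stick_b in the frame of jig between 0.052 and 0.084 m and y of stick_b in the frame of jig between -0.046 and -0.018 m and z of stick_b in the frame of jig between 0.0185 and 0.0245 m) or (x of stick_a in the frame of jig between 0.052 and 0.084 m and y of stick_a in the frame of jig between -0.046 and -0.018 m and z of stick_a in the frame of jig between 0.0185 and 0.0245 m and x of each of stick_a_lip, stick_b_lip in the frame of jig above 0.095 m and angle between the x axis of each of stick_a, stick_b and the x axis of jig, either way round below 0.15 rad and angle between each of stick_a, stick_b's own z axis and vertical below 0.06 rad and x of stick_b in the frame of jig between 0.052 and 0.084 m and y of stick_b in the frame of jig between 0.018 and 0.046 m and z of stick_b in the frame of jig between 0.0185 and 0.0245 m)) and x of plate in the frame of jig above 0.04 m), for 0.1 s.
At the end, for the whole second after the job is handed in: Both sticks flat on the lower plate, 18 to 46 mm off its centre line on opposite sides, lips at the end stop; the loose plate at rest on both, level (0.03 rad), square (0.13 rad), middle 62 mm or more past the drop edge and within 18 mm of the centre line, both lips within 6 mm of it (((x of stick_a in the frame of jig between 0.052 and 0.084 m and y of stick_a in the frame of jig between 0.018 and 0.046 m and z of stick_a in the frame of jig between 0.0185 and 0.0245 m and x of each of stick_a_lip, stick_b_lip in the frame of jig above 0.095 m and angle between the x axis of each of stick_a, stick_b and the x axis of jig, either way round below 0.15 rad and angle between each of stick_a, stick_b's own z axis and vertical below 0.06 rad and x of stick_b in the frame of jig between 0.052 and 0.084 m and y of stick_b in the frame of jig between -0.046 and -0.018 m and z of stick_b in the frame of jig between 0.0185 and 0.0245 m) or (x of stick_a in the frame of jig between 0.052 and 0.084 m and y of stick_a in the frame of jig between -0.046 and -0.018 m and z of stick_a in the frame of jig between 0.0185 and 0.0245 m and x of each of stick_a_lip, stick_b_lip in the frame of jig above 0.095 m and angle between the x axis of each of stick_a, stick_b and the x axis of jig, either way round below 0.15 rad and angle between each of stick_a, stick_b's own z axis and vertical below 0.06 rad and x of stick_b in the frame of jig between 0.052 and 0.084 m and y of stick_b in the frame of jig between 0.018 and 0.046 m and z of stick_b in the frame of jig between 0.0185 and 0.0245 m)) and x of plate in the frame of jig above 0.062 m and y of plate in the frame of jig between -0.018 and 0.018 m and z of plate in the frame of jig between 0.0305 and 0.0355 m and angle between the x axis of plate and the x axis of jig, either way round below 0.13 rad and angle between plate's own z axis and vertical below 0.03 rad and x of each of stick_a_lip, stick_b_lip in the frame of plate below 0.0565 m and linear speed of plate below 0.01 m/s); the robot touches nothing.
It fails at once if the purple carton is moved more than 30 mm or tipped (distance of carton from where it was at the start of the episode above 0.03 m or angle between carton's own z axis and vertical above 0.4 rad).
It fails at once if the white jar is moved more than 30 mm or tipped (distance of jar from where it was at the start of the episode above 0.03 m or angle between jar's own z axis and vertical above 0.4 rad).
It also fails if it takes over 72 s, if anything falls off the work surface, if the arm or the gripper's body presses on something with over 40 N, if the wrist force passes 120 N, or if a joint passes its speed limit or range.

## Robot

A 7-joint arm with a two-finger parallel gripper is mounted at the origin on a cart in front of the work surface, level with it; the furniture and walls round the work are solid. World frame = base frame: x ahead of the robot, y to its left, z up, the work surface at z = 0. Lengths are in mm, angles in rad, forces in N, time in s.
With the tool pointing down it reaches from about 400 to 875 mm from the base axis. Payload 19.3 kg.
Tool frame: the origin (TCP) lies between the finger pads; the fingertips stand ctrl.tip_reach ahead of it and the grasp point (between the pads) lies 2 mm behind it (ctrl.tip_reach is the distance from the TCP to the fingertips, in mm); z points along the fingers, y is the line along which they close (so a half turn about z gives the same grasp; the last joint's range is limited). The gripper opens to 85 mm and grips with 20 to 120 N. Pads are 22 mm wide; open, the fingers measure 114 mm over their backs; the gripper's body (76 mm by 85 mm) begins 54 mm behind the grasp point. The pads swing forward as they close: fully open they stand 13 mm farther back than shut.
Start: joints at [1.274, 0.521, -0.036, 1.599, 0.021, 1.021, -0.113], TCP at [140.51, -608.993, 248.291] pointing down, gripper open.
Joint ranges: [-2.91, 2.91], [-0.3, 2.13], [-1.5, 1.42], [0.17, 2.43], [-1.26, 4.41], [0.16, 1.93], [-2.52, 2.52]. Speed limits (rad/s): [1.89, 1.89, 2.39, 2.39, 3.01, 3.01, 3.01].

## Interface

Orientations are given as a unit quaternion [x, y, z, w].
In Python, from station import ctrl, eoat, kinematics, imaging gives the robot as it stands. Calls block until the motion is done:
- ctrl.move_ptp(position, orientation): joint-space move of the TCP to a pose.
- ctrl.move_linear(position, rotation=None, vel=150): straight line of the TCP; rotation=None keeps the orientation; vel is the mean speed in mm/s.
- ctrl.movej(angles): joint-space move.
- eoat.release() and eoat.clamp(): open the fingers fully, or close them until they stop; the grip force is fixed at half the most.
- ctrl.sleep(seconds).
- kinematics.solve_ik(position, orientation): joint angles nearest the present ones, or None.
- ctrl.get_state(): the state.
- imaging.capture(name): name is "scene" or "top" or "wrist"; returns a dict with "image" (420x560x3 uint8, red, green, blue), "intrinsics" (3x3 intrinsics, pixels), "extrinsics" (4x4, takes a point from camera to world coordinates). Camera axes: x right, y up, looking along -z (the intrinsics and any distortion apply to the point x, -y, -z); pixel columns grow to the right and rows downward; lengths in mm; the calibration is good to about 2 mm. A picture is of the moment at which its call begins. There is no depth.
A pose or a line that the arm cannot do raises ctrl.Unreachable and nothing moves.
- ctrl.job_done(): hands the job in; it is judged then, once.
The state is a dict: "clock": time; "joints": joint angles; "joint_vel": joint speeds; "effort": joint torques, N m; "eef_pos": TCP position; "orientation": TCP orientation; "wrist_force": force on the tool from outside, world axes, zero at the start; "ft_torque": the same for the moment, N m; "finger_gap": finger opening in mm; "finger_force": force on a finger pad.
Only numpy, scipy, OpenCV 4.12 (cv2) and the standard library are available. Lean on these libraries where they do the work, as an engineer would, in place of code of your own. Each camera call takes 0.05 s, during which the arm holds its last target. There are 200 camera calls.

## Working session

There is one attempt and no reset: what is moved stays moved. The work goes in short steps, each a Python script; the robot and the scene stay as the last script left them, time stands still between calls to the robot, and variables do not carry over. Pictures are saved under pics/ and viewed, at most 10 in all, crops included, and the job is handed in when it is done.

```bash
ls; mkdir -p pics; python3 - <<'E'
from station import ctrl, eoat, kinematics, imaging
import cv2, numpy as np
for n in ("scene","top"):
    c=imaging.capture(n); cv2.imwrite(f"pics/{n}0.png",cv2.resize(c["image"][:,:,::-1],(784,588),interpolation=cv2.INTER_CUBIC))
    print(n,c["intrinsics"].tolist(),np.round(c["extrinsics"],4).tolist(),[k for k in c])
s=ctrl.get_state();print(s["clock"],s["orientation"],ctrl.tip_reach,s["finger_gap"])
E
```

```text
pics
scene [[448.15940342140925, 0.0, 279.27593889933087], [0.0, 448.15940342140925, 209.59264072783208], [0.0, 0.0, 1.0]] [[0.9462, 0.1834, -0.2667, 109.2813], [-0.3233, 0.4957, -0.8061, -1209.5859], [-0.0156, 0.8489, 0.5283, 813.6487], [0.0, 0.0, 0.0, 1.0]] ['image', 'intrinsics', 'extrinsics']
top [[487.74098250090606, 0.0, 281.3296102648779], [0.0, 487.74098250090606, 214.81479640651585], [0.0, 0.0, 1.0]] [[-0.0197, 0.9962, -0.0845, 358.8085], [-0.9998, -0.0194, 0.0036, -39.0776], [0.002, 0.0846, 0.9964, 1536.876], [0.0, 0.0, 0.0, 1.0]] ['image', 'intrinsics', 'extrinsics']
0.1 [ 9.93571884e-01  1.13201830e-01 -1.08206590e-04 -4.94528405e-04] 17.0 85.51684605901022
```

View pics/top0.png

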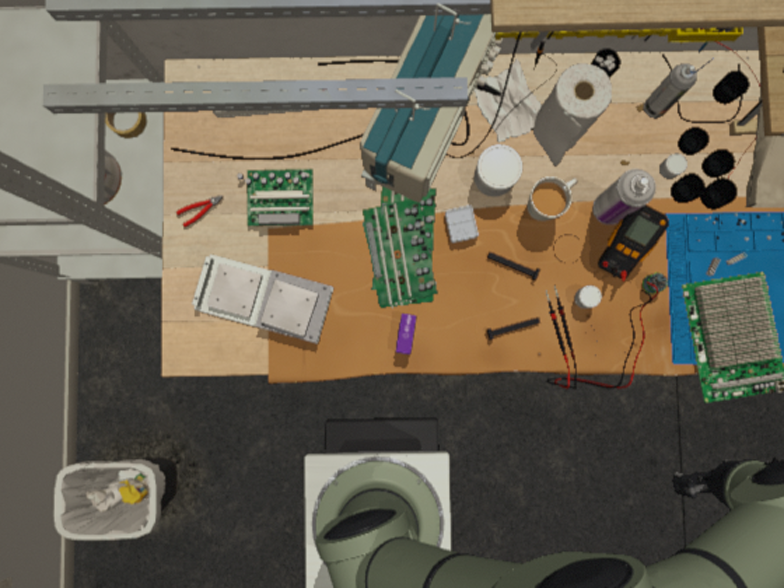

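View pics/scene0.png

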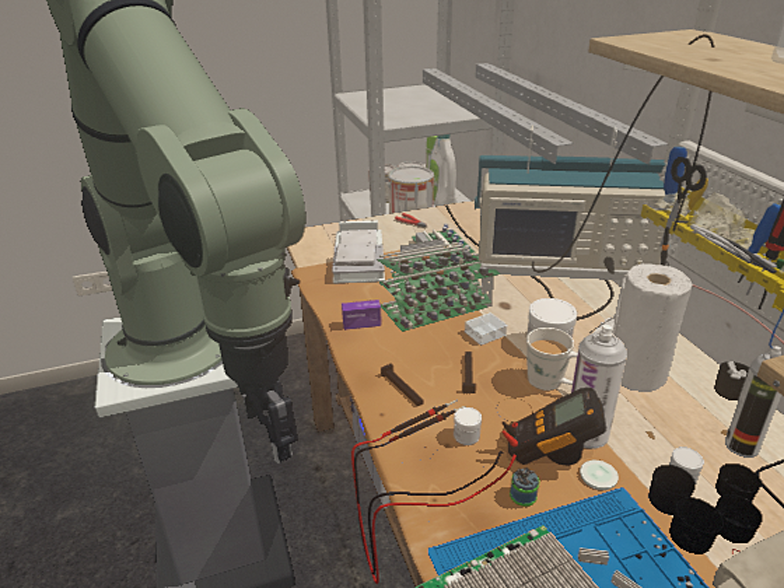

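The top view shows the jig at left (784-px image, ~(262,300), ledge on the right with the plate at ~(292,305) and the end stop at ~(203,285)). The sticks are at ~(513,265) and ~(513,330), the carton at (406,335) and the jar at (589,297). I'll enlarge both areas.

```bash
python3 - <<'E'
from station import imaging
import cv2
c=imaging.capture("top")["image"][:,:,::-1]
j=c[178:250,134:242]; s=c[175:247,340:436]
cv2.imwrite("pics/jig.png",cv2.resize(j,None,fx=7,fy=7,interpolation=cv2.INTER_CUBIC))
cv2.imwrite("pics/st.png",cv2.resize(s,None,fx=8,fy=8,interpolation=cv2.INTER_CUBIC))
E
```

```text
(no output)
```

View pics/jig.png

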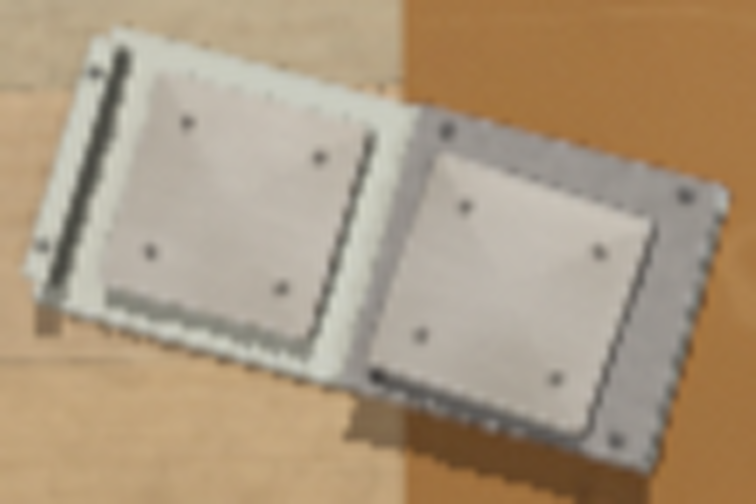

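View pics/st.png

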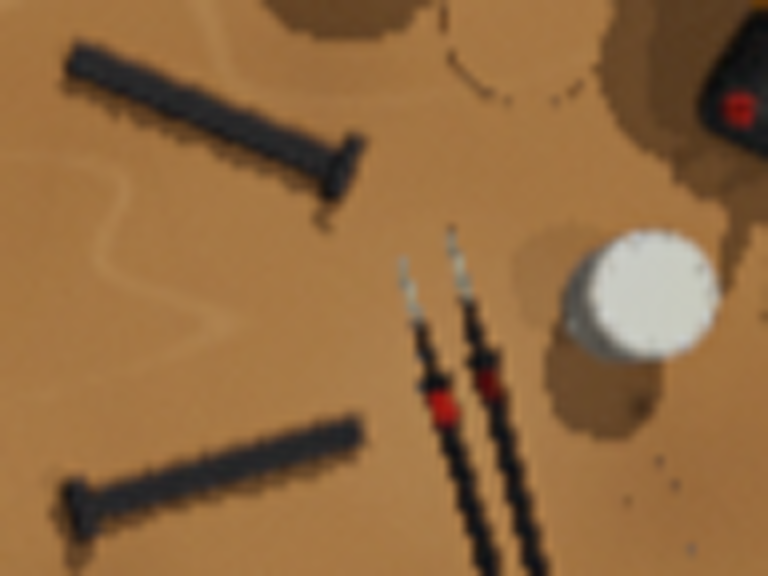

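Jig crop: ledge corners (415,105), (345,385), (655,468), (724,188); plate-top corners (440,152), (655,222), (588,438), (368,370); lower-plate corners (150,70), (372,130), (310,350), (103,292). The far stick runs from tail (75,57) to lip (350,170), so its lip points the wrong way. The near stick runs from tail (360,432) to lip (75,512). The jar lid is at (655,293).

```bash
cat >h.py <<'E'
from station import ctrl, eoat, kinematics, imaging
import numpy as np, cv2
from scipy.spatial.transform import Rotation as R
def ray(c,u,v,z):
    K=np.array(c["intrinsics"]);E=np.array(c["extrinsics"])
    d=np.linalg.inv(K)@[u,v,1]; d=E[:3,:3]@[d[0],-d[1],-d[2]]; o=E[:3,3]
    return o+d*(z-o[2])/d[2]
def proj(c,P):
    K=np.array(c["intrinsics"]);E=np.array(c["extrinsics"])
    q=(np.atleast_2d(P)-E[:3,3])@E[:3,:3]; q=q*[1,-1,-1]; q=q@K.T
    return q[:,:2]/q[:,2:]
def quat(yaw):  # tool down, tool y (closing) axis at yaw+90: tool x along yaw
    return (R.from_euler('z',yaw)*R.from_quat([1,0,0,0])).as_quat()
def fit(world,local):
    "2D rigid fit -> (pos,yaw,residual)"
    w=np.array(world)[:,:2];l=np.array(local,float);wc,lc=w.mean(0),l.mean(0)
    a=((l-lc)[:,0]+1j*(l-lc)[:,1]);b=((w-wc)[:,0]+1j*(w-wc)[:,1])
    yaw=np.angle((b*a.conj()).sum());c,s=np.cos(yaw),np.sin(yaw);M=np.array([[c,-s],[s,c]])
    t=wc-M@lc;return t,yaw,np.round(w-(l@M.T+t),1)
E
python3 - <<'E'
from h import *
c=imaging.capture("top")
J=lambda U,V,z:ray(c,(U+.5)/7-.5+134,(V+.5)/7-.5+178,z)
S=lambda U,V,z:ray(c,(U+.5)/8-.5+340,(V+.5)/8-.5+175,z)
jig=fit([J(415,105,34.5),J(345,385,34.5),J(655,468,34.5),J(724,188,34.5)],[[0,-65],[0,65],[-140,65],[-140,-65]])
print("jig",jig)
print("low",fit([J(150,70,21),J(372,130,21),J(310,350,21),J(103,292,21)],[[119.5,-50],[20.5,-50],[20.5,50],[119.5,50]]))
pl=fit([J(440,152,48.5),J(655,222,48.5),J(588,438,48.5),J(368,370,48.5)],[[50.5,-49],[-50.5,-49],[-50.5,49],[50.5,49]])
print("plate",pl)
for n,a,b in(("far",S(75,57,12),S(350,170,16)),("near",S(360,432,12),S(75,512,16))):
    d=b-a;print(n,np.linalg.norm(d[:2]),(a+b)/2,np.arctan2(d[1],d[0]))
print("jar",S(655,293,50))
co,si=np.cos(jig[1]),np.sin(jig[1]);M=np.array([[co,-si],[si,co]])
print("plate in jig",(pl[0]-jig[0])@M,pl[1]-jig[1])
E
```

```text
jig (array([497.88595439, 243.58465792]), np.float64(1.3033589735480144), array([[ 0.3,  2.1],
       [ 2.1, -0.9],
       [-0. , -1.9],
       [-2.4,  0.7]]))
low (array([498.70745194, 244.34316494]), np.float64(1.3064778087185647), array([[ 2.6,  2.7],
       [-0.5, -0.9],
       [-1.9,  0.8],
       [-0.1, -2.7]]))
plate (array([474.41598984, 183.69307995]), np.float64(1.2489855362759512), array([[ 1.1, -0.9],
       [ 0.4,  0.9],
       [-0.6,  0.1],
       [-1. , -0.1]]))
far 116.14033132959909 [ 565.21308183 -313.05606345   14.        ] -1.9918034272958496
near 116.83093861513152 [ 424.06014491 -310.41330649   14.        ] 1.8236672405080956
jar [ 487.72966226 -473.78145847   50.        ]
plate in jig [-63.96469905   6.80864324] -0.05437343727206323
```

```bash
cat >>h.py <<'E'
JO=np.array([498.2,244.]);JY=1.305
ex=np.array([np.cos(JY),np.sin(JY)]);ey=np.array([-ex[1],ex[0]])
def jw(x,y,z): return list(JO+x*ex+y*ey)+[z]
FAR=(np.array([565.2,-313.1]),-1.992);NEAR=(np.array([424.1,-310.4]),1.824)
E
python3 - <<'E'
from h import *
for n,(p,t),y in(("far",FAR,-35),("near",NEAR,35)):
    for k in(0,np.pi):
        for z in (20,300):
          a=kinematics.solve_ik([*p,z],quat(t+k)); b=kinematics.solve_ik(jw(68,y,z+21),quat(JY+k))
          print(n,k,z,None if a is None else np.round(a,2),None if b is None else np.round(b,2))
E
```

```text
far 0 20 [ 0.03  0.97  0.62  1.69 -0.78  0.75 -2.51] [-0.17  0.88 -0.66  1.7   0.7   0.81 -1.42]
far 0 300 [-0.22  0.84  1.23  1.51 -0.8   1.36 -2.49] [ 0.02  0.63 -1.    1.47  0.53  1.33 -1.28]
far 3.141592653589793 20 [ 0.55  0.85 -0.22  1.66  0.27  0.66 -0.22] [ 0.13  1.2  -1.28  1.68  1.22  1.26  1.43]
far 3.141592653589793 300 [ 0.63  0.53 -0.34  1.47  0.18  1.18 -0.15] [ 0.13  0.75 -1.27  1.47  0.72  1.45  1.72]
near 0 20 [ 0.75  0.74 -0.31  1.99  0.46  0.48  0.35] [-0.27  0.81 -0.61  1.83  0.69  0.72 -1.53]
near 0 300 [ 0.92  0.34 -0.52  1.78  0.19  1.07  0.59] [-0.06  0.51 -0.91  1.6   0.42  1.24 -1.32]
near 3.141592653589793 20 [ 0.37  0.75  0.21  2.01 -0.35  0.42 -2.05] [ 0.09  1.16 -1.28  1.82  1.22  1.21  1.27]
near 3.141592653589793 300 [ 0.39  0.31  0.17  1.8  -0.06  1.03 -2.31] [ 0.11  0.66 -1.27  1.6   0.64  1.37  1.64]
```

```bash
python3 - <<'E'
from h import *
p,t=FAR
ctrl.move_ptp([*p,160],quat(t+np.pi))
c=imaging.capture("wrist"); im=c["image"][:,:,::-1].copy()
np.savez("w1.npz",intrinsics=c["intrinsics"],extrinsics=c["extrinsics"])
cv2.imwrite("pics/w1.png",cv2.resize(im,(784,588),interpolation=cv2.INTER_CUBIC))
s=ctrl.get_state();print(s["clock"],s["eef_pos"],np.round(s["joints"],2),c["intrinsics"][0],np.round(c["extrinsics"],2).tolist())
E
```

```text
2.15 [ 564.53048674 -314.47097262  160.20936458] [ 0.62  0.67 -0.31  1.61  0.24  0.91 -0.2 ] [302.34488373   0.         279.77244068] [[0.91, 0.4, 0.11, 593.53], [-0.41, 0.88, 0.25, -253.05], [0.0, -0.27, 0.96, 284.58], [0.0, 0.0, 0.0, 1.0]]
```

View pics/w1.png

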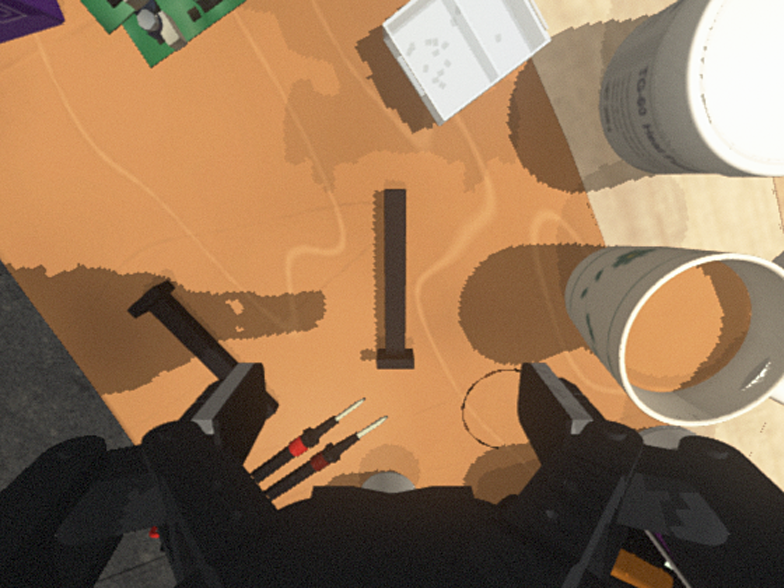

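Wrist view: the far stick's tail end is at (395,190) and its lip's outer top edge at (395,368). The near stick's lip has its outer top edge from (130,306) to (168,281), and the tail corner is at ~(272,410). Compute and compare.

```bash
python3 - <<'E'
from h import *
c=dict(np.load("w1.npz"))
P=lambda U,V,z:ray(c,(U+.5)/1.4-.5,(V+.5)/1.4-.5,z)[:2]
for n,a,b in(("far",P(395,189,12),P(395,368,20)),("near",P(272,408,12),(P(130,308,20)+P(168,280,20))/2)):
    d=b-a;print(n,np.linalg.norm(d),(a+b)/2,np.arctan2(d[1],d[0]))
    # centre from lip end
    print(b-60*d/np.linalg.norm(d), a+60*d/np.linalg.norm(d))
print(P(130,308,20)-P(168,280,20))
E
```

```text
far 118.10848269447511 [ 568.29415357 -314.02618807] -1.9929082603836112
[ 568.68161947 -313.16344268] [ 567.90668767 -314.88893345]
near 112.66792596159469 [ 434.36620505 -309.12218284] 1.8287618861239516
[ 435.30146227 -312.66691433] [ 433.43094784 -305.57745134]
[-32.84703462  -5.83687837]
```

```bash
python3 - <<'E'
from h import *
p=np.array([568.,-314.]);t=-1.993
d=np.array([np.cos(t),np.sin(t)]);g=p+4*d
ctrl.move_linear([*g,60],quat(t+np.pi),vel=120)
ctrl.move_linear([*g,20],vel=80)
print(ctrl.get_state()["wrist_force"])
eoat.clamp()
s=ctrl.get_state();print(s["clock"],s["eef_pos"],s["wrist_force"],s["finger_gap"],s["finger_force"])
ctrl.move_linear([*g,120],vel=150)
s=ctrl.get_state();print(s["clock"],s["eef_pos"],s["wrist_force"],s["finger_gap"],s["finger_force"])
ctrl.move_linear([*g,300],vel=250)
for q in (quat(JY+np.pi),):
  for k in (jw(72,-35,300),jw(72,-35,60),jw(72,-35,42)): print(np.round(kinematics.solve_ik(k,q),2))
c=imaging.capture("wrist"); im=c["image"][:,:,::-1]
cv2.imwrite("pics/w2.png",im); print(ctrl.get_state()["clock"])
E
```

```text
[ 0.03134977 -0.06594141  0.0201242 ]
4.4417 [ 566.5367136  -317.73065198   20.35147664] [-1.02551178  0.96407481  5.41956987] 12.181258933750788 59.238553047180176
5.2583 [ 565.87971994 -317.43314468  119.13493913] [-0.42970015  0.03111772 -0.74669975] 11.89796369486222 58.584351539611816
[ 0.12  0.78 -1.27  1.49  0.75  1.43  1.7 ]
[ 0.12  1.16 -1.28  1.67  1.18  1.27  1.45]
[ 0.12  1.2  -1.28  1.67  1.21  1.27  1.43]
6.175
```

View pics/w2.png

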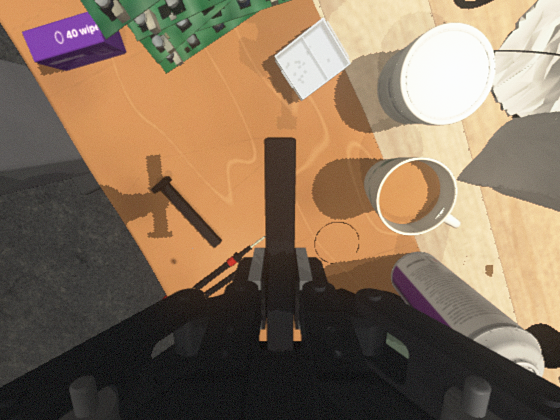

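The stick is held straight: tail end at (280,138), lip below. Near stick: lip at (161,181), tail at (216,243). I'll check it numerically, then carry the far stick over the boards at z 300.

```bash
python3 - <<'E'
from h import *
c=imaging.capture("wrist")
s=ctrl.get_state();e=np.array(s["eef_pos"]);t=-1.993;d=np.array([np.cos(t),np.sin(t),0])
print("tail expected px",proj(c,e-64*d+[0,0,-8.3]), "10mm up:",proj(c,e-64*d+[0,0,1.7]), "5mm longer",proj(c,e-69*d+[0,0,-8.3]))
a,b=ray(c,216.5,243.5,12)[:2],ray(c,161,181,20)[:2]
q=b-a;print("near",np.linalg.norm(q),(a+b)/2,np.arctan2(q[1],q[0]))
ctrl.move_linear([540,0,300],quat(-0.34),vel=180)
ctrl.move_linear(jw(72,-35,300),quat(JY-np.pi),vel=180)
s=ctrl.get_state();print(s["clock"],s["eef_pos"],np.round(s["joints"],2),s["finger_gap"])
c=imaging.capture("wrist");cv2.imwrite("pics/w3.png",cv2.resize(c["image"][:,:,::-1],(784,588),interpolation=cv2.INTER_CUBIC))
E
```

```text
tail expected px [[277.1252176  136.48316932]] 10mm up: [[276.83490137 137.25402726]] 5mm longer [[277.09768272 124.2749631 ]]
near 115.1934859299983 [ 431.27841045 -310.37033303] 1.7784888931521121Traceback (most recent call last):
  File "<stdin>", line 8, in <module>
station.Unreachable: the arm cannot follow that straight line within its joint ranges
```

```bash
python3 - <<'E'
from h import *
s=ctrl.get_state();print(s["clock"],np.round(s["eef_pos"],1),np.round(s["joints"],2))
for z in (300,60,42):print(z,np.round(kinematics.solve_ik(jw(72,-35,z),quat(JY+np.pi)),2))
for f in (.25,.5,.75):
  P=np.array([540,0,300])*(1-f)+np.array(jw(72,-35,300))*f
  print(f,[np.round(q,2) if q is not None else None for q in (kinematics.solve_ik(P,quat(-.34+f*(-1.836+.34))),)])
E
```

```text
8.1417 [ 5.400e+02 -5.000e-01  2.999e+02] [-0.01  0.33 -0.13  1.76  0.05  1.05 -2.07]
300 [ 0.12  0.78 -1.27  1.49  0.75  1.43  1.7 ]
60 [ 0.12  1.16 -1.28  1.67  1.18  1.27  1.45]
42 [ 0.12  1.2  -1.28  1.67  1.21  1.27  1.43]
0.25 [array([-0.38,  0.35,  0.17,  1.75, -0.07,  1.05, -2.47])]
0.5 [array([-1.12,  0.69,  1.23,  1.73, -0.69,  1.23, -2.37])]
0.75 [array([ 0.28,  0.72, -1.27,  1.58,  0.7 ,  1.37,  2.18])]
```

```bash
python3 - <<'E'
from h import *
j=list(ctrl.get_state()["joints"]);j[6]+=np.pi
ctrl.movej(j)
s=ctrl.get_state();print(s["clock"],np.round(s["eef_pos"],1),np.round(s["joints"],2))
try: ctrl.move_linear(jw(72,-35,300),quat(JY+np.pi),vel=180)
except ctrl.Unreachable as x:
    print(x); print(np.round(kinematics.solve_ik(jw(72,-35,300),quat(JY+np.pi)),2))
s=ctrl.get_state();print(s["clock"],s["eef_pos"],np.round(s["joints"],2),s["finger_gap"])
c=imaging.capture("wrist");cv2.imwrite("pics/w3.png",cv2.resize(c["image"][:,:,::-1],(784,588),interpolation=cv2.INTER_CUBIC))
np.savez("w3.npz",intrinsics=c["intrinsics"],extrinsics=c["extrinsics"])
E
```

```text
10.9 [ 5.400e+02 -5.000e-01  2.999e+02] [-0.01  0.33 -0.13  1.76  0.05  1.05  1.07]
12.7417 [551.01955554 303.63760416 300.05923566] [-0.24  0.53 -0.54  1.51  0.28  1.19  2.04] 12.283230127846364
```

View pics/w3.png

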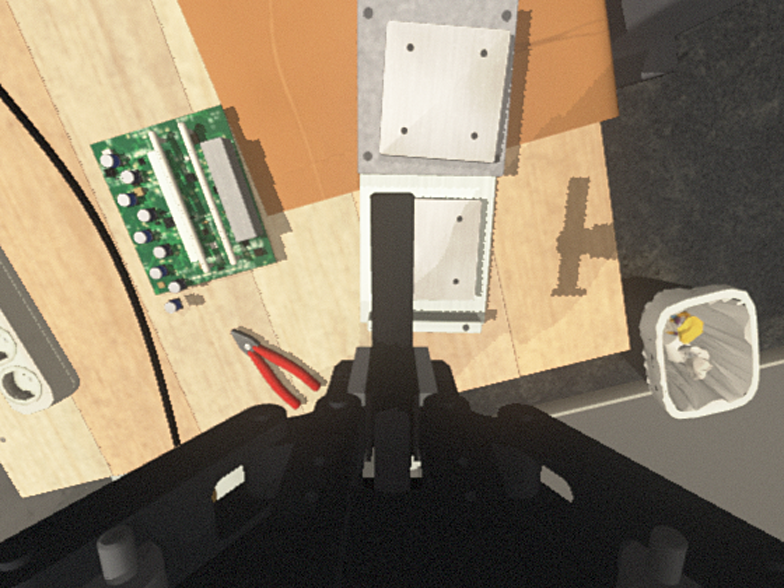

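View: ledge drop edge runs from (359,174) to (503,176); the end stop's inner top edge is near row 318; the plate on the ledge has corners (387,22), (511,32), (497,162), (380,155). Check the jig pose by projecting it.

```bash
python3 - <<'E'
from h import *
c=dict(np.load("w3.npz"))
for P in ([0,-65,34.5],[0,65,34.5],[20.5,50,21],[119.5,50,21],[136,56,37],[136,-56,37]):
    print(P,np.round((proj(c,jw(*P))+.5)*1.4-.5,1))
P=lambda U,V,z:ray(c,(U+.5)/1.4-.5,(V+.5)/1.4-.5,z)
W=[P(359,174,34.5),P(503,176,34.5)]
print([np.round([(w[:2]-JO)@ex,(w[:2]-JO)@ey],1) for w in W])
f=fit([P(387,22,48.5),P(511,32,48.5),P(497,162,48.5),P(380,155,48.5)],[[-50.5,-49],[-50.5,49],[50.5,49],[50.5,-49]])
print((f[0]-JO)@ex,(f[0]-JO)@ey,f[1]-JY,f[2])
E
```

```text
[0, -65, 34.5] [[359.6 174.5]]
[0, 65, 34.5] [[506.4 174.3]]
[20.5, 50, 21] [[484.9 197.4]]
[119.5, 50, 21] [[479.2 299.8]]
[136, 56, 37] [[487.8 320.8]]
[136, -56, 37] [[371.9 320.9]]
[array([ -0.5, -65.5]), array([ 1.5, 62.1])]
-61.83422478860541 5.872512399473097 -0.060691300778593416 [[ 0.3  0.8]
 [ 1.   1.7]
 [-1.3 -1.2]
 [-0.  -1.3]]
```

```bash
python3 - <<'E'
from h import *
ctrl.move_linear(jw(72,-35,70),vel=220)
ctrl.move_linear(jw(72,-35,42.2),vel=60)
s=ctrl.get_state();print(s["clock"],s["eef_pos"],s["wrist_force"],s["finger_gap"])
eoat.release();ctrl.sleep(.2)
ctrl.move_linear(jw(72,-35,110),vel=120)
ctrl.move_linear(jw(72,-35,300),vel=250)
print(ctrl.get_state()["clock"])
c=imaging.capture("wrist");w=c["image"][:,:,::-1];np.savez("w4.npz",intrinsics=c["intrinsics"],extrinsics=c["extrinsics"])
ctrl.move_ptp([428,-310,300],quat(1.82))
s=ctrl.get_state();print(s["clock"],np.round(s["joints"],2))
ctrl.move_linear([428,-310,180],vel=200);ctrl.sleep(.2)
c=imaging.capture("wrist");np.savez("w5.npz",intrinsics=c["intrinsics"],extrinsics=c["extrinsics"])
im=np.hstack([cv2.resize(w,(400,300),interpolation=cv2.INTER_AREA) ,cv2.resize(c["image"][:,:,::-1],(400,300),interpolation=cv2.INTER_AREA)])
top=cv2.resize(w[90:270,200:400],(400,300)) # detail
b=cv2.resize(c["image"][:,:,::-1][90:300,140:420],(400,300),interpolation=cv2.INTER_CUBIC)
cv2.imwrite("pics/w5.png",np.vstack([im,np.hstack([cv2.resize(w[60:270,200:480],(400,300),interpolation=cv2.INTER_CUBIC),b])]))
print(ctrl.get_state()["clock"])
E
```

```text
14.6 [550.67395559 304.20906823  41.58736182] [-0.83278154 -0.33233603  0.49806145] 12.104970787836512
17.125
19.4167 [ 0.43  0.31  0.11  1.8  -0.04  1.04  0.8 ]
20.4167
```

View pics/w5.png

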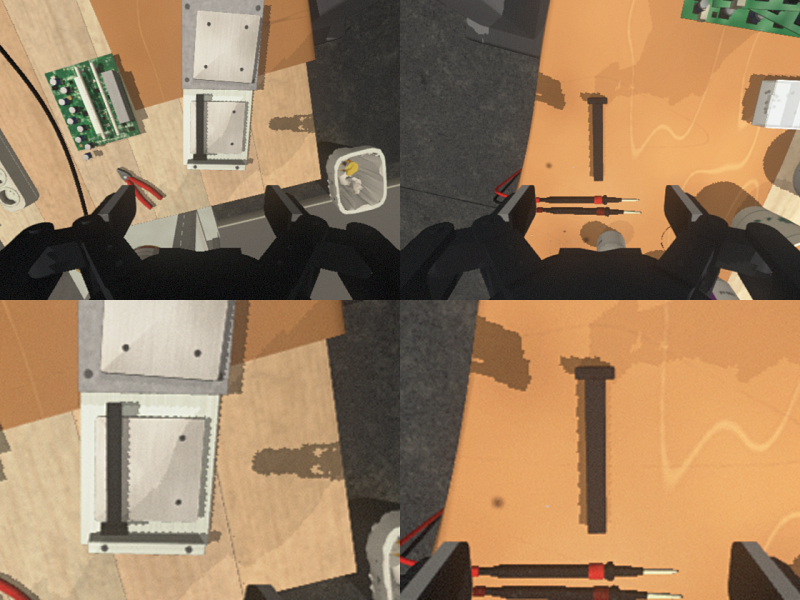

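Stick 1 lies on the lower plate, lip at the end-stop side: lower-left panel, tail (114,403), lip ~(115,535). The near stick is in the lower-right panel: lip outer edge (595,366), tail (597,532).

```bash
python3 - <<'E'
from h import *
k=400/280
c=dict(np.load("w5.npz"));print(np.round(c["extrinsics"][:3,3],0))
P=lambda U,V,z,o:ray(c,(U+.5)/k-.5+o[0],(V+.5)/k-.5+o[1],z)[:2]
a,b=P(197,232,12,(140,90)),P(195,67,20,(140,90))
q=b-a;print("near",np.linalg.norm(q),(a+b)/2,np.arctan2(q[1],q[0]))
c=dict(np.load("w4.npz"))
a,b=P(114,103,33,(200,60)),P(115,233,41,(200,60))
for w in(a,b):print("stick1",(w-JO)@ex,(w-JO)@ey)
E
```

```text
[ 413. -245.  305.]
near 117.79153274667377 [ 427.06420546 -311.16625337] 1.8286966432222336
stick1 8.6667228503152 -35.60735789142601
stick1 125.17703847130488 -34.70365296418758
```

```bash
python3 - <<'E'
from h import *
p=np.array([427.,-311.]);t=1.828
d=np.array([np.cos(t),np.sin(t)]);g=p+4*d
ctrl.move_linear([*g,60],quat(t),vel=150)
ctrl.move_linear([*g,20],vel=80)
eoat.clamp()
s=ctrl.get_state();print(s["clock"],s["eef_pos"],s["wrist_force"],s["finger_gap"],s["finger_force"])
ctrl.move_linear([*g,300],vel=220)
ctrl.move_linear([470,0,300],quat(1.55),vel=220)
ctrl.move_linear(jw(72,35,300),quat(JY),vel=220)
s=ctrl.get_state();print(s["clock"],np.round(s["joints"],2),s["finger_gap"])
ctrl.move_linear(jw(72,35,70),vel=220)
ctrl.move_linear(jw(72,35,42.2),vel=60)
s=ctrl.get_state();print(s["clock"],s["eef_pos"],s["wrist_force"],s["finger_gap"])
eoat.release();ctrl.sleep(.2)
ctrl.move_linear(jw(72,35,110),vel=120)
ctrl.move_linear(jw(30,35,220),vel=220)
s=ctrl.get_state();print(s["clock"])
c=imaging.capture("wrist");np.savez("w6.npz",intrinsics=c["intrinsics"],extrinsics=c["extrinsics"])
cv2.imwrite("pics/w6.png",cv2.resize(c["image"][:,:,::-1],(784,588),interpolation=cv2.INTER_CUBIC))
E
```

```text
22.675 [ 426.02279505 -307.16703054   20.33951325] [-1.14344637  1.06828705  7.50219344] 12.32671437547425 58.87815177440643
27.275 [-0.6   0.4  -0.13  1.65  0.06  1.09 -1.01] 12.056974860346774
29.0833 [483.14866993 322.5609996   41.62335191] [ 0.10120216  0.41820783 -0.68730251] 11.990602575283907
31.3833
```

View pics/w6.png

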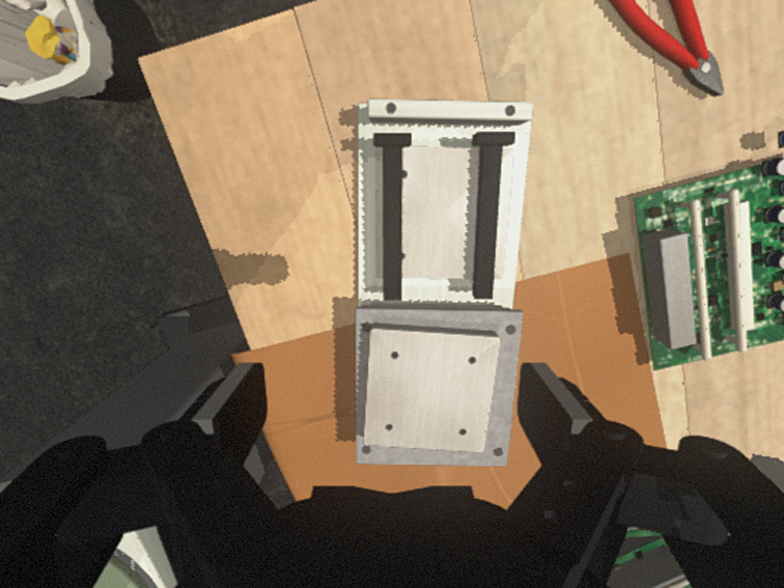

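Both sticks lie on the lower plate, tails at (392,298) and (484,297), lips at (393,139) and (494,138) next to the end stop. The plate is still on the ledge, corners (371,328), (500,338), (488,453), (365,443). Check these values and the boards' clearance behind the ledge before pushing.

```bash
python3 - <<'E'
from h import *
c=dict(np.load("w6.npz"))
P=lambda U,V,z:ray(c,(U+.5)/1.4-.5,(V+.5)/1.4-.5,z)[:2]
J=lambda w:np.round([(w-JO)@ex,(w-JO)@ey],1)
for a,b in((P(392,298,33),P(393,134,41)),(P(484,297,33),P(495,133,41))): print(J(a),J(b))
f=fit([P(371,328,48.5),P(500,338,48.5),P(488,453,48.5),P(365,443,48.5)],[[50.5,49],[50.5,-49],[-50.5,-49],[-50.5,49]])
print(J(f[0]),f[1]-JY,f[2].tolist())
t=imaging.capture("top")
for z in(0,100,165):print(z,[np.round(ray(t,u/1.4,v/1.4,z)[:2]) for u,v in((365,210),(380,307),(437,297))])
E
```

```text
[ 9.3 34.1] [125.9  33.5]
[ 10.1 -36. ] [126.5 -34.9]
[-62.6   3.9] -0.06614903871797795 [[-0.3, -0.4], [-2.4, -1.2], [1.7, -0.7], [1.0, 2.3]]
0 [array([698.,  17.]), array([476., -13.]), array([ 496., -142.])]
100 [array([676.,  14.]), array([468., -15.]), array([ 487., -136.])]
165 [array([662.,  11.]), array([463., -16.]), array([ 481., -131.])]
```

```bash
python3 - <<'E'
from h import *
ctrl.move_linear(jw(-132,4,220),quat(JY),vel=220)
ctrl.move_linear(jw(-132,4,70),vel=200)
F=lambda:np.array(ctrl.get_state()["wrist_force"])
f0=F()
for z in(56,50,46,43):
    ctrl.move_linear(jw(-132,4,z),vel=60); f=F()-f0; print(z,f.round(1))
    if abs(f[2])>5: print("contact");break
for x in (-120,-100,-80):
    ctrl.move_linear(jw(x,4,z),vel=50)
    s=ctrl.get_state();f=np.array(s["wrist_force"])-f0;print(x,s["clock"],(f[:2]@ex).round(2),(f[:2]@ey).round(2),f[2].round(2),s["finger_gap"])
c=imaging.capture("wrist");np.savez("w7.npz",intrinsics=c["intrinsics"],extrinsics=c["extrinsics"])
cv2.imwrite("pics/w7.png",cv2.resize(c["image"][:,:,::-1],(784,588),interpolation=cv2.INTER_CUBIC))
E
```

```text
56 [-0.5  1.   0.8]
50 [-0.7  0.   0.3]
46 [-0.5  1.   0.6]
43 [-0.5 -0.1  0.5]
-120 34.8083 0.31 0.38 -0.03 85.32778458745237
-100 35.3583 0.38 1.34 0.02 85.3162281800964
-80 35.9083 -0.5 0.52 -0.43 85.53767790797933
```

View pics/w7.png

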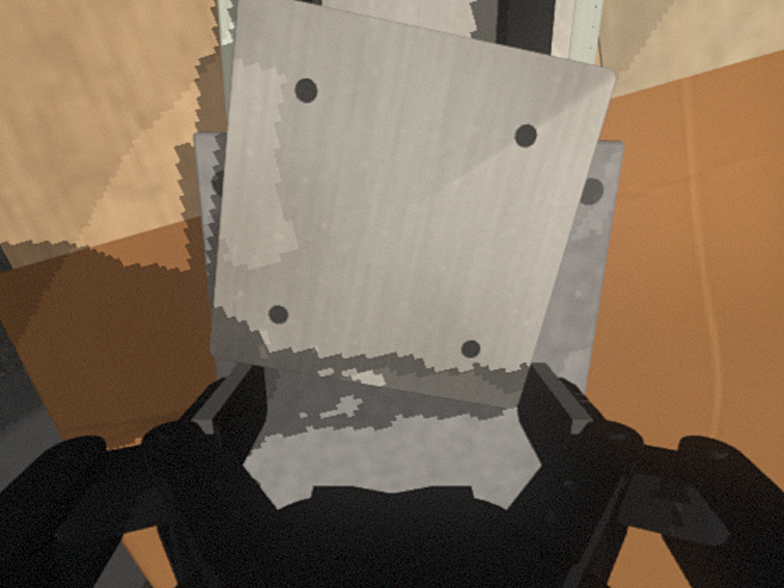

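The plate is skewed: rear edge from (212,357) to (515,408), front-right corner (614,72). Its right rear corner slipped inside the right finger. I'll measure the pose, retreat, close the fingers and push off-centre to square it.

```bash
cat >>h.py <<'E'
def plate(c,pts,loc):
    P=lambda U,V:ray(c,(U+.5)/1.4-.5,(V+.5)/1.4-.5,48.5)[:2]
    f=fit([P(*p) for p in pts],loc)
    return (f[0]-JO)@ex,(f[0]-JO)@ey,f[1]-JY,f[2].tolist()
E
python3 - <<'E'
from h import *
c=dict(np.load("w7.npz"))
print(plate(c,[(212,357),(515,408),(614,72),(238,-3)],[[-50.5,49],[-50.5,-49],[50.5,-49],[50.5,49]]))
# camera pitch/parallax check: expected pixel of drop-edge corners
print((proj(c,[jw(0,-65,34.5),jw(0,65,34.5)])+.5)*1.4-.5)
s=ctrl.get_state();p=np.array(s["eef_pos"]);print((p[:2]-JO)@ex,(p[:2]-JO)@ey,p[2])
E
```

```text
(np.float64(-25.44780754539248), np.float64(2.1214825052692605), np.float64(-0.17958561126637607), [[2.3, 1.4], [-0.6, 2.3], [-1.9, -1.1], [0.2, -2.7]])
[[622.10698691 135.7954197 ]
 [181.27911923 135.62724411]]
-79.97278973974227 4.023097263758817 43.002270055868024
```

```bash
python3 - <<'E'
from h import *
ctrl.move_linear(jw(-112,-18,50),vel=120)
ctrl.move_linear(jw(-112,-18,75),vel=120)
eoat.clamp()
f0=np.array(ctrl.get_state()["wrist_force"])
for z in(62,56):
    ctrl.move_linear(jw(-112,-18,z),vel=80); print(z,(np.array(ctrl.get_state()["wrist_force"])-f0).round(1))
ctrl.move_linear(jw(-96,-18,56),vel=60)
ctrl.move_linear(jw(-81,-18,56),vel=40)
s=ctrl.get_state();print(s["clock"],(np.array(s["wrist_force"])-f0).round(1),s["finger_gap"])
c=imaging.capture("wrist");np.savez("w8.npz",intrinsics=c["intrinsics"],extrinsics=c["extrinsics"])
cv2.imwrite("pics/w8.png",cv2.resize(c["image"][:,:,::-1],(784,588),interpolation=cv2.INTER_CUBIC))
E
```

```text
62 [-0.3 -0.5 -0.4]
56 [-0.1 -0.4  0.2]
39.0667 [ 0.5 -1.1 -0.2] -0.2516821846352563
```

View pics/w8.png

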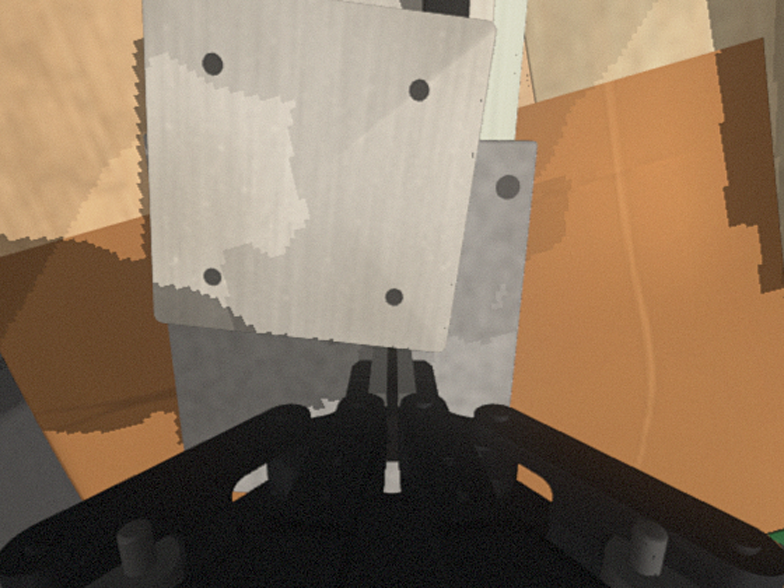

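The fingers touch the rear edge. The plate's rear edge runs (158,322) to (443,350), its right edge up to (494,25), with holes at (213,64), (419,90), (212,276), (394,297). That was my 11th view, one over the limit of 10, so I'll work only from numbers from here, using the four holes as code-tracked markers.

```bash
cat >>h.py <<'E'
LOC=np.array([[31,31],[31,-31],[-31,31],[-31,-31]],float)
def holes(c,est,loc=LOC):
    "find dark holes near their predicted pixels, return plate pose in jig frame (x,y,yaw), residual"
    g=cv2.GaussianBlur(cv2.cvtColor(np.ascontiguousarray(c["image"]),cv2.COLOR_RGB2GRAY),(3,3),0)
    x,y,a=est;M=np.array([[np.cos(a),-np.sin(a)],[np.sin(a),np.cos(a)]])
    W,L,D=[],[],[]
    bd=[cv2.minEnclosingCircle(k)[0] for k in cv2.findContours(((cv2.morphologyEx(g,cv2.MORPH_CLOSE,cv2.getStructuringElement(cv2.MORPH_ELLIPSE,(27,27))).astype(int)-g)>45).astype('uint8'),cv2.RETR_LIST,cv2.CHAIN_APPROX_SIMPLE)[0] if 15<cv2.contourArea(k)<400 and cv2.minEnclosingCircle(k)[1]<14]
    for l in loc:
        q=M@l+[x,y];u=proj(c,jw(q[0],q[1],48.5))[0]
        d=[np.hypot(*(np.array(b)-u)) for b in bd]
        if d and min(d)<22: b=bd[int(np.argmin(d))];W.append(ray(c,*b,48.5)[:2]);L.append(l);D.append(np.round(b,1).tolist())
    if len(W)<2: return None,D
    f=fit(W,L);w=f[0]-JO
    return (w@ex,w@ey,f[1]-JY),f[2].tolist(),D
E
python3 - <<'E'
from h import *
c=dict(np.load("w8.npz"))
p=plate(c,[(158,322),(443,350),(494,25)],[[-50.5,49],[-50.5,-49],[50.5,-49]]);print(p)
P=lambda U,V:ray(c,(U+.5)/1.4-.5,(V+.5)/1.4-.5,48.5)[:2]
hs=[(213,64),(419,90),(212,276),(394,297)]
x,y,a=p[:3];M=np.array([[np.cos(a),-np.sin(a)],[np.sin(a),np.cos(a)]])
print(np.array([np.array([(P(*h)-JO)@ex-x,(P(*h)-JO)@ey-y])@M for h in hs]).round(1))
c=imaging.capture("wrist");print(holes(c,p[:3]));print(np.array(hs)/1.4)
E
```

```text
(np.float64(-14.823480699427884), np.float64(5.9171878140379235), np.float64(-0.11106699719249735), [[2.4, 0.2], [-0.5, 2.0], [-1.9, -2.1]])
[[ 29.5  28.7]
 [ 29.3 -29.6]
 [-31.9  29.1]
 [-32.3 -29.4]]
((np.float64(-16.112997667522702), np.float64(5.782211336957329), np.float64(-0.11529983639280172)), [[1.7, -0.8], [-2.0, 0.5], [1.9, -0.5], [-1.6, 0.8]], [[151.9, 44.6], [298.5, 63.5], [151.6, 196.8], [281.0, 211.4]])
[[152.14285714  45.71428571]
 [299.28571429  64.28571429]
 [151.42857143 197.14285714]
 [281.42857143 212.14285714]]
```

```bash
sed -i 's/^LOC=.*/LOC=np.array([[30.7,29.2],[30.7,-29.2],[-30.7,29.2],[-30.7,-29.2]])/' h.py; python3 - <<'E'
from h import *
est=(-16.1,5.8,-.115);x=-81
while est[2]<-.015 and x<-62:
    x+=4 if est[2]<-.05 else 2
    ctrl.move_linear(jw(x,-18,56),vel=40)
    r=holes(imaging.capture("wrist"),est)
    if r[0] is None: print("lost",r);break
    est=r[0];s=ctrl.get_state();print(x,np.round(est,3),len(r[2]),(np.array(s["wrist_force"])[:2]@ex).round(1),s["clock"])
E
```

```text
-77 [-13.735   6.978  -0.092] 4 0.5 39.4667
-73 [-10.652   8.44   -0.06 ] 4 -0.0 39.7667
-69 [-7.691  9.938 -0.029] 4 -0.2 40.0667
-67 [-6.589 10.454 -0.015] 4 -0.5 40.3667
-65 [-5.1880e+00  1.1173e+01  3.0000e-03] 4 0.3 40.6667
```

```bash
python3 - <<'E'
from h import *
est=(-5.2,11.2,0.003)
ctrl.move_linear(jw(-75,-10,60),vel=120)
ctrl.move_linear(jw(-70,-5,90),vel=150)
ctrl.move_linear(jw(-5,95,90),vel=200)
ctrl.move_linear(jw(-5,95,56),vel=120)
print(ctrl.get_state()["clock"],holes(imaging.capture("wrist"),est))
y=84
ctrl.move_linear(jw(-5,y,56),vel=60)
while y>56 and est[1]>3.5:
    y-=3; ctrl.move_linear(jw(-5,y,56),vel=40)
    r=holes(imaging.capture("wrist"),est)
    if r[0] is None: print("lost",r);break
    est=r[0];s=ctrl.get_state();print(y,np.round(est,3),len(r[2]),s["clock"])
    if abs(est[2])>.1:break
E
```

```text
42.4667 ((np.float64(-4.780184719005862), np.float64(11.908334842807479), np.float64(0.0020807498501549393)), [[-0.0, 0.0], [0.0, 0.0], [-0.0, -0.0]], [[395.0, 210.0], [524.5, 209.5], [498.3, 326.6]])
81 [-4.7870e+00  1.1781e+01  2.0000e-03] 3 43.15
78 [-4.7820e+00  1.1808e+01  2.0000e-03] 3 43.45
75 [-4.867 11.727  0.   ] 3 43.75
72 [-4.881e+00  9.218e+00  1.000e-03] 3 44.05
69 [-4.994e+00  6.168e+00  1.000e-03] 3 44.35
66 [-4.996e+00  3.140e+00  1.000e-03] 3 44.65
```

```bash
python3 - <<'E'
from h import *
est=(-5,3.1,0.)
ctrl.move_linear(jw(-5,78,60),vel=120)
ctrl.move_linear(jw(-5,78,90),vel=150)
ctrl.move_linear(jw(-78,3,90),vel=220)
ctrl.move_linear(jw(-78,3,56),vel=120)
f0=np.array(ctrl.get_state()["wrist_force"])
ctrl.move_linear(jw(-68,3,56),vel=60)
x=-68;yt=3
while x<2:
    x+=10; ctrl.move_linear(jw(x,3,56),vel=45)
    s=ctrl.get_state();f=(np.array(s["wrist_force"])-f0);r=holes(imaging.capture("wrist"),est)
    print(x,None if r[0] is None else np.round(r[0],3),len(r[-1]),f.round(1),s["clock"])
    if r[0] is None or f[:2]@ex<-8: break
    est=r[0]
    if abs(est[2])>.08: break
E
```

```text
-58 [3.130e+00 2.996e+00 2.000e-03] 2 [0.1 0.3 0.6] 47.0083
-48 [ 1.3013e+01  2.8310e+00 -4.0000e-03] 2 [-0.4  0.8 -0.9] 47.4333
-38 [ 2.3093e+01  2.7500e+00 -7.0000e-03] 2 [ 0.   0.1 -1.2] 47.8583
-28 [ 3.319e+01  2.908e+00 -7.000e-03] 2 [-0.6  0.8  0.1] 48.2833
-18 [ 4.3158e+01  2.9770e+00 -9.0000e-03] 2 [-0.  -0.3 -0.8] 48.7083
-8 [5.3444e+01 3.4970e+00 1.0000e-03] 2 [ 0.2 -0.4 -0.4] 49.1333
2 [ 6.3384e+01  3.5220e+00 -2.0000e-03] 2 [-1.1  0.4 -1.4] 49.5583
```

```bash
python3 - <<'E'
from h import *
est=(63.4,3.5,0.);x=2
f0=np.array(ctrl.get_state()["wrist_force"])
while x<22:
    x+=2; ctrl.move_linear(jw(x,3,56),vel=30)
    s=ctrl.get_state();f=(np.array(s["wrist_force"])-f0);r=holes(imaging.capture("wrist"),est)
    e=np.array(s["eef_pos"])[:2]-JO
    print(x,None if r[0] is None else np.round(r[0],3),(f[:2]@ex).round(1),(e@ex).round(1),s["clock"])
    if r[0] is not None: est=r[0]
    if f[:2]@ex<-6: break
E
```

```text
4 [ 6.3942e+01  3.6760e+00 -2.0000e-03] -1.3 4.1 49.8583
6 [ 6.5875e+01  3.7310e+00 -1.0000e-03] -1.2 6.1 50.1583
8 [ 6.7978e+01  3.7600e+00 -1.0000e-03] -1.1 8.2 50.4583
10 [69.942  3.841  0.   ] -1.3 10.1 50.7583
12 [7.1987e+01 3.8320e+00 1.0000e-03] -2.2 12.2 51.0583
14 [7.4032e+01 3.8740e+00 2.0000e-03] -1.8 14.2 51.3583
16 [7.6011e+01 3.9000e+00 2.0000e-03] -2.4 16.3 51.6583
18 [ 7.6788e+01  3.9550e+00 -1.0000e-03] -8.2 17.1 51.9583
```

```bash
python3 - <<'E'
from h import *
ctrl.move_linear(jw(-5,3,57),vel=80)
ctrl.move_linear(jw(-40,3,120),vel=150)
ctrl.move_linear(jw(-15,3,220),vel=200);ctrl.sleep(.3)
c=imaging.capture("wrist");print(holes(c,(77,4,0)))
g=cv2.cvtColor(np.ascontiguousarray(c["image"]),cv2.COLOR_RGB2GRAY)
for z,xx in((41,(129,132,135)),):
  for x in xx: print(x,[int(g[int(round(v)),int(round(u))]) for u,v in (proj(c,jw(x,y,z))[0] for y in range(-60,61,5))])
print(ctrl.get_state()["clock"],np.array(ctrl.get_state()["wrist_force"]).round(1))
E
```

```text
((np.float64(76.3849558642321), np.float64(4.108934348467104), np.float64(-0.00247298485052605)), [[0.1, -0.0], [-0.0, 0.1], [0.1, -0.1], [-0.2, -0.0]], [[245.0, 63.0], [310.3, 63.0], [246.8, 134.2], [308.3, 134.3]])
129 [237, 210, 94, 66, 96, 93, 95, 92, 112, 111, 112, 112, 112, 109, 113, 113, 108, 90, 94, 88, 91, 91, 148, 121, 125]
132 [238, 88, 95, 70, 72, 71, 67, 66, 93, 95, 93, 91, 90, 91, 96, 93, 95, 64, 59, 65, 64, 60, 142, 121, 119]
135 [233, 236, 231, 228, 220, 209, 209, 201, 204, 195, 191, 185, 178, 176, 168, 158, 156, 145, 135, 125, 116, 114, 139, 124, 149]
54.1 [-0.1 -0.5 -0.3]
```

```bash
python3 -c "
from station import ctrl
print(ctrl.job_done(), ctrl.get_state()['clock'])"
```

```text
the job is handed in; nothing more can be done
the job is handed in; nothing more can be done
```

The job is handed in at about 54 s, verdict not shown: by my measurements the plate sits at jig x ≈ 76, y ≈ 4 mm, square, with both lips against it at the end stop and level inferred only from the hole fit; the first push skewed the plate and I had to re-square it, and I viewed 11 pictures against the limit of 10.

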